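# Switch off heater, CO2 and filter before the water change

### The job

Make the tank safe for its water change at the row of five switch modules: press the heater's rocker fully over to off (the module with the setting dial), then the CO2 valve's (the one with the pin-ringed timer wheel), and last the filter pump's (the one with the dark barred window), each by pushing down the raised end nearest the robot. Leave the lamp (dimmer slide) and the air pump (plain cover) switched on and the dial and dimmer as they are set. Only press; do not pick up or shift anything that lies about on the shelf.

Things in the scene. Friction and masses are not known exactly. Their poses are not given: they have to be found in the camera images.
- rail: aluminium mounting rail, 128 (x) x 294 (y) x 6 mm, end stops 26 mm high, screwed to the shelf; origin: centre of its underside. Five modules stand side by side on it, 54 mm apart along its y, axes as the rail's, in an order that differs from start to start. Its -x side is the near side (towards the robot), turned by up to 0.3 rad.
- heater: the HEATER module: behind its rocker a setting dial, a round black knob 31 mm across with a raised bar grip, top 18 mm above the cover. White box 120 (x) x 52 (y) x 52 mm, fixed; origin: centre of its underside; cover 58 mm above the shelf. Grey rocker 38 (x) x 26 mm in the cover's near half, pivot line along y at x = -28 mm.
- heater_rocker (a joint): rocker of the heater module, rad: 0 = on (near end raised, far half level), 0.36 = off (near half level, far end raised). All start on. Snaps to whichever side of the middle (0.18) it is on, and stays; pressing the near half takes 3 N at its raised edge, 4 N at 13 mm from the pivot; then it rests on a firm stop.
- heater_press (a point): where to press the heater rocker: top face of its near half, 13 mm from the pivot line, at module x = -41 mm, y = 0; on: 67.6 mm above the shelf, off: 63 mm (5 mm above the cover; the bezel round the rocker is 2 mm high). The rocker's near edge, 6 mm nearer, stands 2 mm higher when on. Tilts with the rocker.
- co2: the CO2 VALVE module: behind its rocker a 24-hour timer wheel, a flat ring 47 mm across set round with 24 small black pins, pins' top 11 mm above the cover. White box 120 (x) x 52 (y) x 52 mm, fixed; origin: centre of its underside; cover 58 mm above the shelf. Grey rocker 38 (x) x 26 mm in the cover's near half, pivot line along y at x = -28 mm.
- co2_rocker (a joint): rocker of the co2 module, rad: 0 = on (near end raised, far half level), 0.36 = off (near half level, far end raised). All start on. Snaps to whichever side of the middle (0.18) it is on, and stays; pressing the near half takes 3 N at its raised edge, 4 N at 13 mm from the pivot; then it rests on a firm stop.
- co2_press (a point): where to press the co2 rocker: top face of its near half, 13 mm from the pivot line, at module x = -41 mm, y = 0; on: 67.6 mm above the shelf, off: 63 mm (5 mm above the cover; the bezel round the rocker is 2 mm high). The rocker's near edge, 6 mm nearer, stands 2 mm higher when on. Tilts with the rocker.
- filter: the FILTER PUMP module: behind its rocker a flat dark window 48 x 34 mm with a ladder of six light bars, 2 mm above the cover. White box 120 (x) x 52 (y) x 52 mm, fixed; origin: centre of its underside; cover 58 mm above the shelf. Grey rocker 38 (x) x 26 mm in the cover's near half, pivot line along y at x = -28 mm.
- filter_rocker (a joint): rocker of the filter module, rad: 0 = on (near end raised, far half level), 0.36 = off (near half level, far end raised). All start on. Snaps to whichever side of the middle (0.18) it is on, and stays; pressing the near half takes 3 N at its raised edge, 4 N at 13 mm from the pivot; then it rests on a firm stop.
- filter_press (a point): where to press the filter rocker: top face of its near half, 13 mm from the pivot line, at module x = -41 mm, y = 0; on: 67.6 mm above the shelf, off: 63 mm (5 mm above the cover; the bezel round the rocker is 2 mm high). The rocker's near edge, 6 mm nearer, stands 2 mm higher when on. Tilts with the rocker.
- lamp: the LAMP module: behind its rocker a dimmer, a 50 mm slot along x with a small black sliding cap 18 mm wide, 12 mm above the cover. White box 120 (x) x 52 (y) x 52 mm, fixed; origin: centre of its underside; cover 58 mm above the shelf. Grey rocker 38 (x) x 26 mm in the cover's near half, pivot line along y at x = -28 mm.
- lamp_rocker (a joint): rocker of the lamp module, rad: 0 = on (near end raised, far half level), 0.36 = off (near half level, far end raised). All start on. Snaps to whichever side of the middle (0.18) it is on, and stays; pressing the near half takes 3 N at its raised edge, 4 N at 13 mm from the pivot; then it rests on a firm stop.
- air: the AIR PUMP module: plain bare cover behind its rocker. White box 120 (x) x 52 (y) x 52 mm, fixed; origin: centre of its underside; cover 58 mm above the shelf. Grey rocker 38 (x) x 26 mm in the cover's near half, pivot line along y at x = -28 mm.
- air_rocker (a joint): rocker of the air module, rad: 0 = on (near end raised, far half level), 0.36 = off (near half level, far end raised). All start on. Snaps to whichever side of the middle (0.18) it is on, and stays; pressing the near half takes 3 N at its raised edge, 4 N at 13 mm from the pivot; then it rests on a firm stop.
- dial_mark (a point): white mark on the heater module's dial, 14 mm from the dial's axis; the dial turns stiffly and is to be left at its setting
- slide_cap (a point): top of the lamp module's dimmer cap; the cap slides stiffly along x and is to be left at its setting
- tweezer: stainless aquascaping tweezer lying on the shelf along its x, 270 mm long, up to 22 mm wide, 10 mm high; origin near mid-length; in front of the modules
- feeding_ring: red plastic feeding ring lying flat, 88 mm across, 9 mm thick, with a clear suction cup 28 mm high on its -x side; origin: centre of the ring, underside; behind the modules
- suction_holder: grey suction-cup holder standing on its cup, 44 mm across, open clip on top, 45 mm high; origin: centre of its underside; beside the modules
- dropper_bottle: empty clear dropper bottle with white twist cap, 36 mm across, 97 mm high, standing; origin: centre of its underside; beside the modules
- food_jar: fish-food jar with black lid, 60 mm across, 75 mm high, standing; origin: centre of its underside; behind the modules
- algae_magnet: black algae-cleaning magnet with a grip ridge, 84 x 46 x 40 mm; origin: centre of its underside; behind the modules

How it is judged:
On the way, in this order (a step that is already met when the one before it is completed fails the run):
1. the heater rocker is pressed over to off (value of joint heater_rocker above 0.3 rad and value of joint each of co2_rocker, filter_rocker below 0.18 rad), for 0.1 s.
2. the CO2 valve rocker is pressed over to off (value of joint co2_rocker above 0.3 rad and value of joint filter_rocker below 0.18 rad), for 0.1 s.
3. the filter pump rocker is pressed over to off (value of joint filter_rocker above 0.3 rad), for 0.1 s.
At the end, for the whole second after the job is handed in: heater, CO2 and filter rockers are off (joint above 0.30 of 0.36 rad), lamp and air rockers on (below 0.06 rad), dial mark within 6 mm and dimmer cap within 5 mm of where they were, every loose thing within 20 mm of where it was (value of joint each of heater_rocker, co2_rocker, filter_rocker above 0.3 rad and value of joint each of lamp_rocker, air_rocker below 0.06 rad and distance of each of tweezer, feeding_ring, suction_holder, dropper_bottle, food_jar, algae_magnet from where it was at the start of the episode below 0.02 m and distance of dial_mark from where it was at the start of the episode below 0.006 m and distance of slide_cap from where it was at the start of the episode below 0.005 m); the robot touches nothing.
It fails at once if the filter pump is switched off while the heater or the CO2 valve is still on (value of joint filter_rocker above 0.2 rad and value of joint any of heater_rocker, co2_rocker below 0.16 rad).
It fails at once if the CO2 valve is switched off while the heater is still on (value of joint co2_rocker above 0.2 rad and value of joint heater_rocker below 0.16 rad).
It fails at once if the lamp or the air pump is switched off (value of joint any of lamp_rocker, air_rocker above 0.18 rad).
It fails at once if the heater's dial or the lamp's dimmer is moved off its setting (distance of dial_mark from where it was at the start of the episode above 0.006 m or distance of slide_cap from where it was at the start of the episode above 0.005 m).
It fails at once if something loose on the shelf is lifted, carried or shifted by more than 20 mm (distance of any of tweezer, feeding_ring, suction_holder, dropper_bottle, food_jar, algae_magnet from where it was at the start of the episode above 0.02 m).
It also fails if it takes over 32 s, if anything falls off the work surface, if the arm or the gripper's body presses on something with over 40 N, if the wrist force passes 120 N, or if a joint passes its speed limit or range.

### The arm

A 7-joint arm with a two-finger parallel gripper is mounted at the origin on the work surface. World frame = base frame: x ahead of the robot, y to its left, z up, the work surface at z = 0. Lengths are in m, angles in rad, forces in N, time in s.
With the tool pointing down it reaches from about 0.4 to 0.85 m from the base axis. Payload 10.4 kg.
Tool frame: the origin (TCP) lies midway between the tips of the shut fingers; the grasp point (between the pads) lies 19 mm behind it (manip.grasp_offset is the distance from the TCP to the grasp point, in m); z points along the fingers, y is the line along which they close (so a half turn about z gives the same grasp; the last joint's range is limited). The gripper opens to 85 mm and grips with 20 to 120 N. Pads are 22 mm wide; open, the fingers measure 114 mm over their backs; the gripper's body (76 mm by 85 mm) begins 54 mm behind the grasp point. The pads swing forward as they close: fully open they stand 13 mm farther back than shut.
Start: joints at [1.226, 0.332, -0.065, 1.46, 0.022, 1.35, -0.088], TCP at [0.198, -0.593, 0.207] pointing down, gripper open.
Joint ranges: [-2.6, 2.6], [-0.5, 2.12], [-1.47, 1.34], [0.16, 2.42], [-1.27, 4.41], [0.06, 2.06], [-2.6, 2.6]. Speed limits (rad/s): [2.22, 2.22, 2.79, 2.79, 3.14, 3.14, 3.14].

### API

Orientations are given as a unit quaternion [x, y, z, w].
In Python, from workcell import manip gives the robot as it stands.
- The arm moves only by the shell command python3 jog.py [FORCE], which reads ROWS from standard input. ROWS is 1 to 20 rows, parted by a bar, with the numbers parted by spaces; each row has 7 numbers: a rotation vector rx, ry, rz in a scale on which 1.0 is pi rad, then dx, dy, dz in shares of 1 m (1.0 is 1 m), then the opening from 0.0 (shut) to 1.0 (fully open); each row is the pose to reach, as a shift and turn from the pose commanded when the command began, along the tool's axes at that moment; what a row does not reach only later rows make up. A row lasts 1/8 s, in which the tool goes at most 0.0625 m and 0.188 rad, less where a joint would pass 70% of its speed; a pose out of reach is approached as far as the arm can. The fingers move at their own pace and stop on an object; FORCE is the grip in N (left out, the last holds). Time passes only in rows, so rows that do not move let the fingers close. It prints the time, the measured TCP pose, the force, the opening and the grip force at its end. No shift or turn number may pass 1 either way. Input that does not fit is refused with a message, and nothing moves.
- manip.get_obs(): the state, without advancing time (a new reading comes with each control period).
- manip.camera(name): name is "side" or "top" or "wrist"; returns the picture (420x560x3 uint8, blue, green, red); there is no depth.
- manip.calibration(name): a dict with "fx", "fy", "cx", "cy" (pixels), "world_from_camera" (4x4, takes a point from camera to world coordinates); the wrist camera has in their place "tool_from_camera" (4x4, takes a point from camera to tool coordinates, whose origin is the TCP and whose axes are the flange's). Camera axes: x right, y up, looking along -z (the intrinsics and any distortion apply to the point x, -y, -z); pixel columns grow to the right and rows downward; lengths in m; the calibration is good to about 2 mm. A picture is of the moment at which its call begins: read the wrist's pose just before it. calibration takes no time and is no camera call.
- manip.hand_in(): hands the job in; it is judged then, once.
The state is a dict: "clock": time; "joint_pos": joint angles; "joint_velocities": joint speeds; "tau": joint torques, N m; "position": TCP position; "ee_rot": TCP orientation; "ft_force": force on the tool from outside, world axes, zero at the start; "torque": the same for the moment, N m; "grip_width": opening from 0.0 (shut) to 1.0 (fully open); "grasp_force": force on a finger pad.
Only numpy, scipy, OpenCV 4.12 (cv2) and the standard library are available. Lean on these libraries where they do the work, as an engineer would, in place of code of your own. Each camera call takes 0.05 s, during which the arm holds its last target. There are 200 camera calls.

## Working session

There is one attempt and no reset: what is moved stays moved. The work goes in short steps, Python scripts to look and compute and a shell command to move; the robot and the scene stay as the last step left them, time stands still between calls to the robot, and variables do not carry over. Pictures are saved under pics/ and viewed, at most 10 in all, crops included, and the job is handed in when it is done.

```bash
mkdir -p pics; ls; python3 - <<'E'
from workcell import manip
import cv2,numpy as np
np.set_printoptions(precision=4,suppress=True)
for n in("top","side"):
    cv2.imwrite(f"pics/{n}0.png",manip.camera(n)); c=manip.calibration(n); print(n,c)
print(manip.calibration("wrist"))
o=manip.get_obs();print(o["position"],o["ee_rot"],o["clock"],o["ft_force"])
E
```

```text
jog.py
pics
workcell.py
top {'fx': 422.66108141688005, 'fy': 422.66108141688005, 'cx': 279.40247001237907, 'cy': 205.59347852985402, 'world_from_camera': array([[-0.0218,  0.9803, -0.1962,  0.4242],
       [-0.9997, -0.0232, -0.005 ,  0.0639],
       [-0.0094,  0.196 ,  0.9806,  0.8781],
       [ 0.    ,  0.    ,  0.    ,  1.    ]])}
side {'fx': 432.5564221116161, 'fy': 432.5564221116161, 'cx': 278.31121350029537, 'cy': 216.48065286528686, 'world_from_camera': array([[-0.9647,  0.1934, -0.1789,  0.4335],
       [-0.2633, -0.6912,  0.673 ,  0.6887],
       [ 0.0065,  0.6963,  0.7177,  0.7789],
       [ 0.    ,  0.    ,  0.    ,  1.    ]])}
{'fx': 378.06977423605184, 'fy': 378.06977423605184, 'cx': 280.3120338584731, 'cy': 211.44503160788784, 'tool_from_camera': array([[-0.    ,  0.9646,  0.2637,  0.0673],
       [ 1.    , -0.0001,  0.0003, -0.0003],
       [ 0.0004,  0.2637, -0.9646, -0.1671],
       [ 0.    ,  0.    ,  0.    ,  1.    ]])}
[ 0.1976 -0.5926  0.2063] [ 0.9871  0.1602 -0.0001 -0.0006] 0.1 [ 0.328   0.0117 -0.3624]
```

View pics/top0.png

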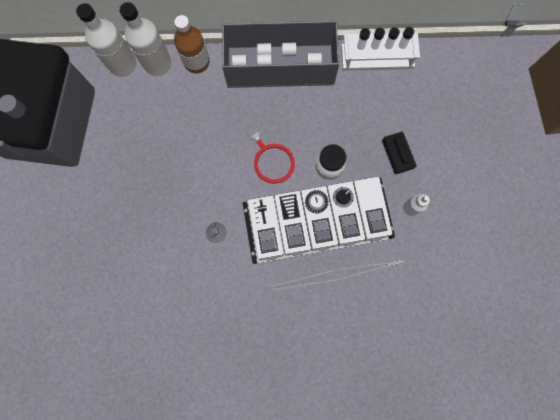

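View pics/side0.png

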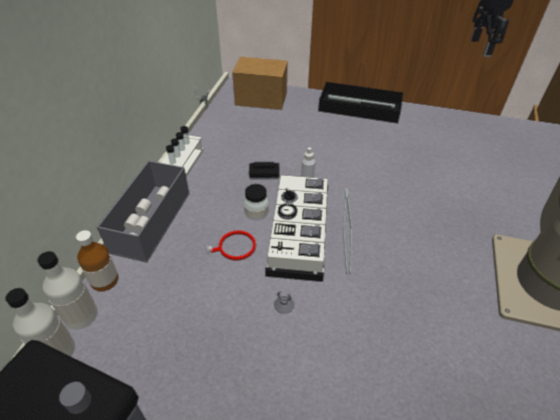

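The top view shows, left to right, lamp (267,240), filter (294,235), CO2 (321,230), heater (348,225) and air (375,220). The side view has the same order, from bottom to top. Next I'll enlarge both views.

```bash
python3 - <<'E'
import cv2
t=cv2.imread("pics/top0.png")[170:270,235:405];s=cv2.imread("pics/side0.png")[170:285,255:345]
cv2.imwrite("pics/tz.png",cv2.resize(t,None,fx=4.5,fy=4.5,interpolation=cv2.INTER_CUBIC))
cv2.imwrite("pics/sz.png",cv2.resize(s,None,fx=5,fy=5,interpolation=cv2.INTER_CUBIC))
E
```

```text
(no output)
```

View pics/tz.png

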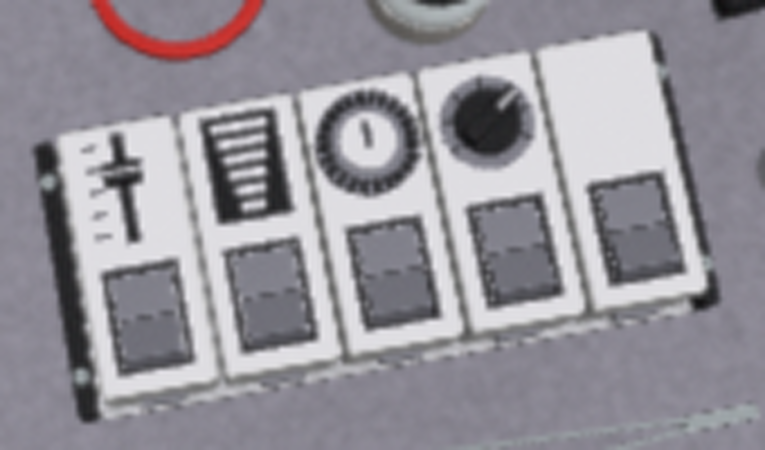

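View pics/sz.png

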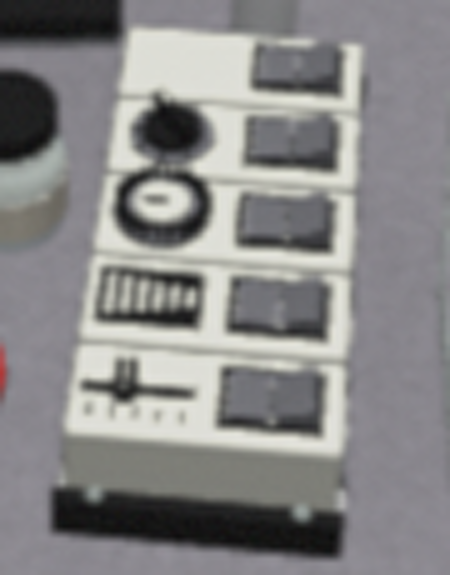

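The crops show the cover corners and module joints clearly. In the top crop the near edge runs (103,402) to (705,288), and in the side crop it runs (345,455) to (363,45). I'll fit one pose to both views.

```bash
cat > fit.py <<'E'
import numpy as np
from scipy.optimize import least_squares
from scipy.spatial.transform import Rotation as R
from workcell import manip
np.set_printoptions(precision=4,suppress=True)
Y=np.array([134,81,27,-27,-81,-134])/1000
L=np.array([[x,y,0] for x in(.06,-.06) for y in Y])
top=np.array([(57,135),(180,115),(298,95),(417,73),(535,50),(650,30),(103,402),(222,380),(345,357),(467,333),(587,312),(705,288)])/4.5+[235,170]
side=np.array([(65,432),(80,345),(95,258),(110,178),(118,98),(128,28),(345,455),(350,362),(352,272),(357,190),(360,113),(363,45)])/5+[255,170]
def proj(n,P):
    c=manip.calibration(n);M=np.linalg.inv(c["world_from_camera"])
    q=P@M[:3,:3].T+M[:3,3];return np.c_[c["cx"]+c["fx"]*q[:,0]/-q[:,2],c["cy"]-c["fy"]*q[:,1]/-q[:,2]]
def W(p,L): return L@R.from_euler("z",p[3]).as_matrix().T+p[:3]
def fit(views):
    return least_squares(lambda p:np.concatenate([(proj(n,W(p,L))-v).ravel() for n,v in views]),[.45,0,.058,.2])
def pts(p): return {n:W(p,np.array([[-.041,y,.0096]]))[0] for n,y in(("lamp",.108),("filter",.054),("co2",0),("heater",-.054),("air",-.108))}
if __name__=="__main__":
    for v in([("top",top),("side",side)],[("top",top)],[("side",side)]):
        r=fit(v);print(r.x,np.sqrt(np.mean(r.fun**2)))
    for k,v in pts(fit([("top",top),("side",side)]).x).items(): print(k,v)
    o=manip.get_obs();print(R.from_quat(o["ee_rot"]).as_matrix(),o["position"])
E
python3 fit.py
```

```text
[ 0.5647 -0.011   0.0538  0.158 ] 0.6020273255514924
[ 0.5648 -0.0113  0.0488  0.1546] 0.48262302128475537
[ 0.5663 -0.0137  0.0514  0.164 ] 0.4262249851242505
lamp [0.5073 0.0892 0.0634]
filter [0.5158 0.0359 0.0634]
co2 [ 0.5243 -0.0174  0.0634]
heater [ 0.5327 -0.0708  0.0634]
air [ 0.5412 -0.1241  0.0634]
[[ 0.9487  0.3163 -0.0005]
 [ 0.3163 -0.9487  0.0012]
 [-0.0001 -0.0013 -1.    ]] [ 0.1976 -0.5926  0.2063]
```

The rows are not in the units I measure in: turns go in shares of pi rad. I convert before sending: 0.164 rad / 3.1416 = 0.0522.

```bash
echo '0 0 0.0127 0.12 -0.111 -0.01 0 | 0 0 0.0522 0.24 -0.222 -0.014 0 | 0 0 0.0522 0.36 -0.334 -0.014 0 | 0 0 0.0522 0.477 -0.445 -0.014 0 | 0 0 0.0522 0.477 -0.445 -0.014 0 | 0 0 0.0522 0.477 -0.445 -0.014 0 | 0 0 0.0522 0.477 -0.445 -0.014 0 | 0 0 0.0522 0.477 -0.445 -0.014 0 | 0 0 0.0522 0.477 -0.445 -0.014 0 | 0 0 0.0522 0.477 -0.445 -0.014 0 | 0 0 0.0522 0.477 -0.445 -0.014 0 | 0 0 0.0522 0.477 -0.445 -0.014 0 | 0 0 0.0522 0.477 -0.445 -0.014 0 | 0 0 0.0522 0.477 -0.445 -0.014 0' | python3 jog.py
python3 - <<'E'
from workcell import manip
import cv2,numpy as np
o=manip.get_obs();i=manip.camera("wrist");cv2.imwrite("pics/w0.png",i)
np.savez("w0.npz",p=o["position"],q=o["ee_rot"]);print(o["position"],o["ee_rot"],o["clock"],o["ft_force"])
E
```

```text
clock: 1.85
position: [0.5091, -0.0214, 0.2209]
ee_rot: [0.997, 0.078, -0.0, 0.0]
ft_force: [0.5, -0.1, 0.2]
grip_width: -0.003
grasp_force: 0.0
[ 0.50908751 -0.02138401  0.22094733] [ 9.96977688e-01  7.76877760e-02 -1.24088912e-04  2.89350345e-04] 1.85 [ 0.54612852 -0.0590597   0.15847017]
```

View pics/w0.png

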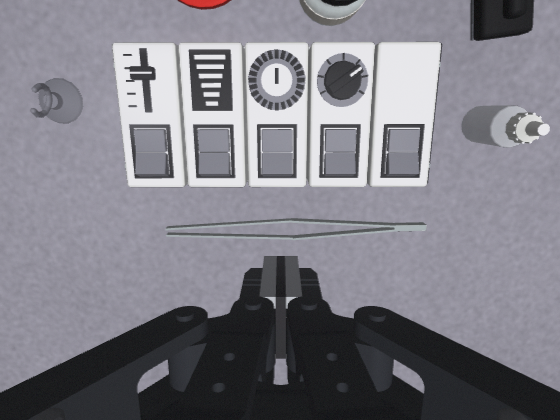

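The wrist view shows the whole row. The cover corners are at (113,43), (441,41), (130,186) and (427,186), and the heater rocker is at (340,152). I'll refit with all three views.

```bash
cat > fit2.py <<'E'
import fit as F,numpy as np
from fit import *
from workcell import manip
w=np.load("w0.npz");T=np.eye(4);T[:3,:3]=R.from_quat(w["q"]).as_matrix();T[:3,3]=w["p"]
c=manip.calibration("wrist");c["world_from_camera"]=T@c["tool_from_camera"]
class M:
    @staticmethod
    def calibration(n): return c if n=="wrist" else manip.calibration(n)
F.manip=M
wr=np.array([(113,43),(179,43),(244,42),(309,41),(376,41),(441,41),(130,186),(187,186),(247,186),(308,186),(369,186),(427,186)],float)
for v in([("wrist",wr)],[("wrist",wr),("top",top),("side",side)]):
    r=fit(v);print(r.x,np.sqrt(np.mean(r.fun**2)))
    # z fixed
    r=least_squares(lambda p:np.concatenate([(proj(n,W([p[0],p[1],.058,p[2]],L))-u).ravel() for n,u in v]),[.56,-.01,.16])
    p=[r.x[0],r.x[1],.058,r.x[2]];print("zfix",p,np.sqrt(np.mean(r.fun**2)))
    tc=T[:3,:3]
    for k,x in pts(p).items(): print(k,x,"tool",tc.T@(x-w["p"]))
E
python3 fit2.py
```

```text
[ 0.5674 -0.0093  0.0533  0.16  ] 0.602320310900685
zfix [np.float64(0.5672248543857211), np.float64(-0.00939758939060386), 0.058, np.float64(0.16000895139603097)] 1.4181101005762482
lamp [0.5095 0.0907 0.0676] tool [ 0.0179 -0.1107  0.1533]
filter [0.5181 0.0374 0.0676] tool [ 0.0181 -0.0567  0.1533]
co2 [ 0.5267 -0.0159  0.0676] tool [ 0.0183 -0.0027  0.1533]
heater [ 0.5354 -0.0692  0.0676] tool [0.0186 0.0513 0.1534]
air [ 0.544  -0.1226  0.0676] tool [0.0188 0.1053 0.1534]
[ 0.5668 -0.0097  0.0537  0.1597] 0.9446654491141167
zfix [np.float64(0.5665331981448937), np.float64(-0.00946566729373691), 0.058, np.float64(0.15973541434604757)] 1.27773207079022
lamp [0.5089 0.0906 0.0676] tool [ 0.0172 -0.1108  0.1533]
filter [0.5175 0.0373 0.0676] tool [ 0.0174 -0.0568  0.1533]
co2 [ 0.5261 -0.016   0.0676] tool [ 0.0176 -0.0028  0.1533]
heater [ 0.5346 -0.0693  0.0676] tool [0.0179 0.0512 0.1534]
air [ 0.5432 -0.1226  0.0676] tool [0.0181 0.1052 0.1534]
```

```bash
echo '0 0 0 0.0165 0.051 0.02 0 | 0 0 0 0.0165 0.051 0.08 0 | 0 0 0 0.0165 0.051 0.13 0 | 0 0 0 0.0165 0.051 0.14 0 | 0 0 0 0.0165 0.051 0.14 0 | 0 0 0 0.0165 0.051 0.14 0' | python3 jog.py; python3 -c "
from workcell import manip
o=manip.get_obs();print(o['position'],o['ft_force'])
import cv2;cv2.imwrite('pics/w1.png',manip.camera('wrist'))"
```

```text
clock: 2.65
position: [0.5352, -0.0679, 0.0833]
ee_rot: [0.997, 0.079, 0.002, 0.001]
ft_force: [-0.7, 0.4, 0.4]
grip_width: 0.0
grasp_force: 0.0
[ 0.53524639 -0.06790776  0.08329554] [-0.72220435  0.37581379  0.41057355]
```

View pics/w1.png

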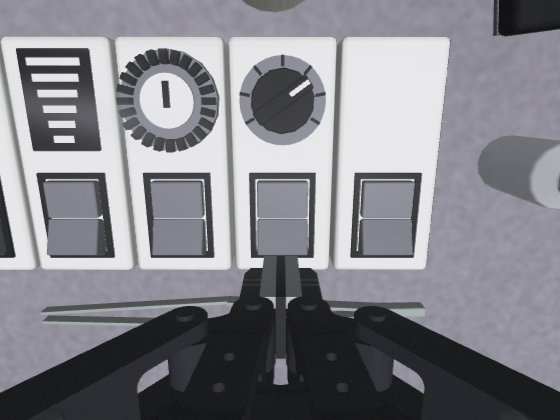

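The shut fingertips (281,256) sit over the near half of the heater rocker (283,238), so I'll press.

```bash
echo '0 0 0 0 0 0.01 0 | 0 0 0 0 0 0.014 0 | 0 0 0 0 0 0.017 0 | 0 0 0 0 0 0.019 0 | 0 0 0 0 0 0.02 0 | 0 0 0 0 0 0.02 0' | python3 jog.py
```

```text
clock: 3.45
position: [0.5338, -0.0677, 0.061]
ee_rot: [0.997, 0.079, 0.0, 0.0]
ft_force: [0.1, -0.4, -0.2]
grip_width: -0.0
grasp_force: 0.0
```

```bash
echo '0 0 0 0 0 0.001 0 | 0 0 0 0 0 0.002 0 | 0 0 0 0 0 0.002 0' | python3 jog.py; python3 -c "
from workcell import manip
import cv2;cv2.imwrite('pics/w2.png',manip.camera('wrist')[130:330,130:430])"
```

```text
clock: 3.82
position: [0.5337, -0.0677, 0.0589]
ee_rot: [0.997, 0.079, -0.0, 0.0]
ft_force: [0.1, -1.3, 0.4]
grip_width: 0.003
grasp_force: 0.0
```

View pics/w2.png

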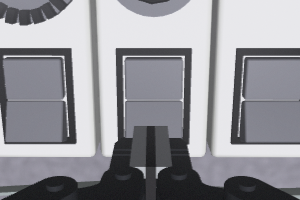

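```bash
python3 -c "
import cv2
a=cv2.imread('pics/w2.png')[40:190];b=cv2.imread('pics/w1.png')[160:310,130:430]
import numpy as np;cv2.imwrite('pics/z2.png',cv2.resize(np.vstack([b,a]),None,fx=2,fy=2,interpolation=cv2.INTER_CUBIC))"
```

```text
(no output)
```

View pics/z2.png

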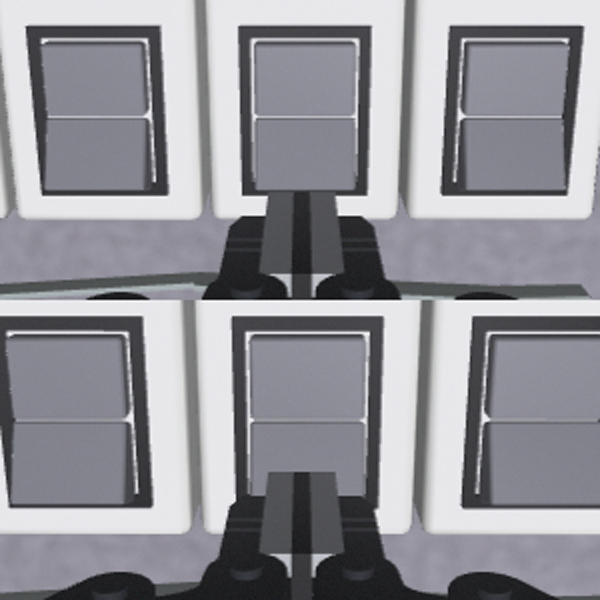

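The picture doesn't settle whether the rocker is over, so I'll feel for the stop by force.

```bash
for i in 1 2; do :; done; echo '0 0 0 0 0 0.001 0 | 0 0 0 0 0 0.0015 0 | 0 0 0 0 0 0.0015 0' | python3 jog.py | grep -E "pos|ft"; echo '0 0 0 0 0 0.001 0 | 0 0 0 0 0 0.0015 0 | 0 0 0 0 0 0.0015 0' | python3 jog.py| grep -E "pos|ft"
```

```text
position: [0.5338, -0.0677, 0.0575]
ft_force: [0.2, -0.2, -0.1]
position: [0.5337, -0.0677, 0.0559]
ft_force: [0.1, -0.9, -0.6]
```

```bash
python3 - <<'E'
from workcell import manip
import cv2,numpy as np
s=manip.camera("side");w=manip.camera("wrist");cv2.imwrite("pics/s3.png",s);cv2.imwrite("pics/w3.png",w)
a=cv2.resize(s[150:270,255:355],(500,600),interpolation=cv2.INTER_CUBIC)
b=cv2.resize(w[170:310,210:350],(300,300),interpolation=cv2.INTER_CUBIC)
s0=cv2.imread("pics/side0.png");c=cv2.resize(s0[175:235,285:345],(300,300),interpolation=cv2.INTER_CUBIC)
cv2.imwrite("pics/m3.png",np.hstack([a,np.vstack([b,c])]))
E
```

```text
(no output)
```

View pics/m3.png

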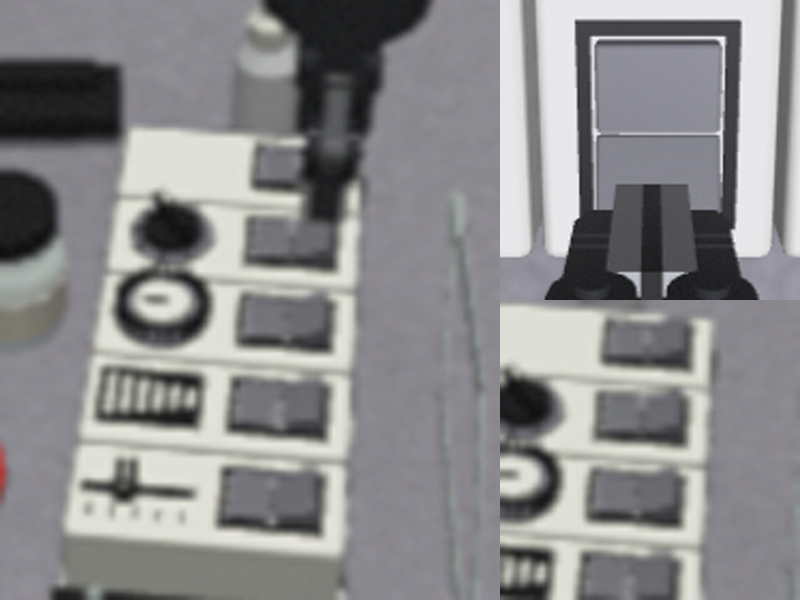

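```bash
python3 - <<'E'
from fit import *
o=manip.get_obs();p=o["position"];T=R.from_quat(o["ee_rot"]).as_matrix()
c=manip.calibration("wrist")
for z in(0,-.01,-.02,-.03):
  for x in(-.011,0,.011):
    q=np.array([x,0,z]);m=np.linalg.inv(c["tool_from_camera"]);u=m[:3,:3]@q+m[:3,3]
    print(x,z,"side",(proj("side",(T@q+p)[None])[0]-[255,150])*5,"wrist row",c["cy"]+c["fy"]*u[1]/u[2])
x=fit([("top",top),("side",side)]).x; h=W(x,np.array([[-.028,-.054,.005]]));print("pivot heater side",(proj("side",h)[0]-[255,150])*5)
x[2]=.058;h=W(x,np.array([[-.028,-.054,.005]]));print((proj("side",h)[0]-[255,150])*5,o["grip_width"])
E
```

```text
-0.011 0 side [341.501  253.9154] wrist row 276.78257008333014
0 0 side [318.7176 252.1003] wrist row 255.4155420333388
0.011 0 side [295.9683 250.2879] wrist row 233.34400871244696
-0.011 -0.01 side [343.1922 238.862 ] wrist row 286.23674985552157
0 -0.01 side [320.2502 237.0456] wrist row 263.81387069875524
0.011 -0.01 side [297.3425 235.232 ] wrist row 240.60879690913708
-0.011 -0.02 side [344.9071 223.5989] wrist row 296.8134487484455
0 -0.02 side [321.804  221.7814] wrist row 273.2274819397065
0.011 -0.02 side [298.7359 219.9667] wrist row 248.7680941735247
-0.011 -0.03 side [346.6459 208.1217] wrist row 308.7252036700684
0 -0.03 side [323.3797 206.3033] wrist row 283.8523280209668
0.011 -0.03 side [300.1488 204.4877] wrist row 257.99794946519637
pivot heater side [295.6158 241.9296]
[296.1913 235.59  ] 0.0022827686448892827
```

Both the side view (tip at crop (325,222)) and the wrist view put the real fingertips about 20–27 mm above the reported TCP. I'll keep lowering in small steps and watch the force.

```bash
python3 -c "
from workcell import manip;print(manip.grasp_offset)"
echo '0 0 0 0 0 0.003 0 | 0 0 0 0 0 0.006 0 | 0 0 0 0 0 0.006 0' | python3 jog.py | grep -E "pos|ft"; echo '0 0 0 0 0 0.002 0 | 0 0 0 0 0 0.003 0 | 0 0 0 0 0 0.003 0' | python3 jog.py| grep -E "pos|ft"; echo '0 0 0 0 0 0.002 0 | 0 0 0 0 0 0.002 0' | python3 jog.py| grep -E "pos|ft"
```

```text
0.0187
position: [0.5335, -0.0677, 0.0496]
ft_force: [-0.8, -0.8, -0.2]
position: [0.5337, -0.0677, 0.0469]
ft_force: [-0.2, 0.2, -0.6]
position: [0.5338, -0.0678, 0.045]
ft_force: [0.1, -0.6, 2.8]
```

Contact at TCP z ≈ 0.0455, which puts the tips about 24 mm above it. Now I'll press on to the stop.

```bash
echo '0 0 0 0 0 0.002 0 | 0 0 0 0 0 0.002 0' | python3 jog.py| grep -E "pos|ft"; echo '0 0 0 0 0 0.002 0 | 0 0 0 0 0 0.002 0' | python3 jog.py| grep -E "pos|ft"; echo '0 0 0 0 0 0.0015 0 | 0 0 0 0 0 0.0015 0' | python3 jog.py| grep -E "pos|ft"
```

```text
position: [0.5337, -0.0677, 0.0427]
ft_force: [-1.2, 0.0, 0.4]
position: [0.5337, -0.0677, 0.0408]
ft_force: [0.2, 0.5, 0.4]
position: [0.5337, -0.0677, 0.0394]
ft_force: [-0.2, -0.4, -0.1]
```

```bash
echo '0 0 0 0 0 0.001 0 | 0 0 0 0 0 0.001 0' | python3 jog.py| grep -E "pos|ft"; echo '0 0 0 0 0 0.001 0 | 0 0 0 0 0 0.001 0' | python3 jog.py| grep -E "clock|pos|ft"
```

```text
position: [0.5339, -0.0677, 0.0387]
ft_force: [-0.9, -0.6, 2.6]
clock: 6.98
position: [0.5339, -0.0677, 0.0385]
ft_force: [-5.9, 0.9, 13.7]
```

It reached the firm stop at TCP z ≈ 0.0387 with 13.7 N, so the heater is off. The CO2 rocker is 54 mm along −y of the tool.

```bash
echo '0 0 0 0 0 -0.03 0 | 0 0 0 0 0 -0.03 0 | 0 0 0 0 -0.03 -0.03 0 | 0 0 0 0 -0.054 -0.03 0 | 0 0 0 0 -0.054 -0.03 0 | 0 0 0 0 -0.054 -0.01 0 | 0 0 0 0 -0.054 -0.006 0 | 0 0 0 0 -0.054 -0.003 0 | 0 0 0 0 -0.054 -0.001 0 | 0 0 0 0 -0.054 0 0 | 0 0 0 0 -0.054 0 0' | python3 jog.py
```

```text
clock: 8.35
position: [0.5255, -0.0147, 0.0385]
ee_rot: [0.997, 0.079, 0.0, 0.0]
ft_force: [-4.6, -0.1, 10.1]
grip_width: -0.001
grasp_force: 5.0
```

The CO2 rocker is also on its stop, at 10 N and the same height. The filter is next.

```bash
echo '0 0 0 0 0 -0.03 0 | 0 0 0 0 0 -0.03 0 | 0 0 0 0 -0.03 -0.03 0 | 0 0 0 0 -0.054 -0.03 0 | 0 0 0 0 -0.054 -0.03 0 | 0 0 0 0 -0.054 -0.01 0 | 0 0 0 0 -0.054 -0.006 0 | 0 0 0 0 -0.054 -0.003 0 | 0 0 0 0 -0.054 -0.001 0 | 0 0 0 0 -0.054 0 0 | 0 0 0 0 -0.054 0 0' | python3 jog.py
echo '0 0 0 0 0 -0.05 0 | 0 0 0 0 0 -0.1 0 | 0 0 0 -0.03 0 -0.16 0 | 0 0 0 -0.03 0 -0.18 0 | 0 0 0 -0.03 0 -0.18 0 | 0 0 0 -0.03 0 -0.18 0' | python3 jog.py
python3 - <<'E'
from workcell import manip
import cv2,numpy as np
w=manip.camera("wrist");s=manip.camera("side")
cv2.imwrite("pics/f.png",np.vstack([cv2.resize(w[:260],(600,279)),cv2.resize(s[165:285,200:440],(600,300),interpolation=cv2.INTER_CUBIC)]))
E
```

```text
clock: 9.72
position: [0.5171, 0.0387, 0.0385]
ee_rot: [0.997, 0.079, 0.0, 0.0]
ft_force: [-4.4, -1.7, 10.0]
grip_width: -0.003
grasp_force: 5.1
clock: 10.48
position: [0.4869, 0.0341, 0.2168]
ee_rot: [0.997, 0.079, -0.0, 0.0]
ft_force: [0.2, -0.2, -0.3]
grip_width: 0.004
grasp_force: 0.0
```

View pics/f.png

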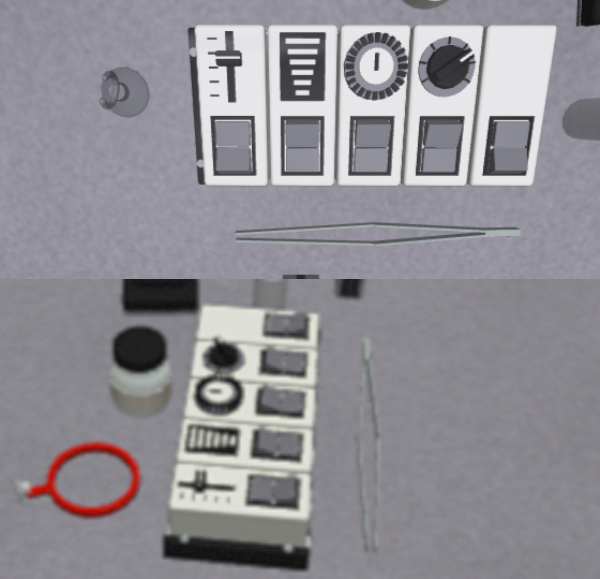

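The heater (440,147), CO2 (371,148) and filter (302,147) rockers now lean the other way. The lamp (233,147) and air (510,147) rockers, the dial, the dimmer and the loose things look unchanged. The robot is clear of everything.

```bash
python3 -c "
from workcell import manip;print(manip.hand_in())"
```

```text
the job is handed in; nothing more can be done
None
```

I pressed the heater, CO2 and filter rockers to off in that order, each down to its firm stop (10–14 N); in the last picture the lamp, air pump, dial, dimmer and loose items looked unchanged, and I handed the job in shortly after 10.5 s with no verdict shown.

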